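# Build a shielding wall in running bond

## Task

Build the little shielding wall along the black-topped plinth in front of the vial, two courses high. First lay two whole bricks end to end along the plinth, their joint at its middle; then lay the third whole brick centred over that joint; last, set a half brick upright at each end of the upper course so that it ends flush with the lower one. Bricks lie along the plinth and centred on its width, with joints of a few millimetres at most; leave the vial and the timer where they are.

Things in the scene. Friction and masses are not known exactly. Their poses are not given: they have to be found in the camera images.
- brick_a: whole shielding brick of grey cast concrete, 64 (x) x 40 (y) x 34 mm high, 0.32 kg, edges rounded 2.5 mm, a small dark lifting insert flush in its top; origin at the centre of its underside, x along its length. The three whole bricks are alike and interchangeable
- brick_b: whole shielding brick of grey cast concrete, 64 (x) x 40 (y) x 34 mm high, 0.32 kg, edges rounded 2.5 mm, a small dark lifting insert flush in its top; origin at the centre of its underside, x along its length. The three whole bricks are alike and interchangeable
- brick_c: whole shielding brick of grey cast concrete, 64 (x) x 40 (y) x 34 mm high, 0.32 kg, edges rounded 2.5 mm, a small dark lifting insert flush in its top; origin at the centre of its underside, x along its length. The three whole bricks are alike and interchangeable
- half_a: half brick of the same concrete, 32 (x) x 40 (y) x 34 mm high, 0.16 kg: half a brick's length, but the same 40 mm thickness and height; origin at the centre of its underside; its x is the short 32 mm side, to run along the wall. The two halves are interchangeable
- half_b: half brick of the same concrete, 32 (x) x 40 (y) x 34 mm high, 0.16 kg: half a brick's length, but the same 40 mm thickness and height; origin at the centre of its underside; its x is the short 32 mm side, to run along the wall. The two halves are interchangeable
- base: fixed steel plate 195 x 170 x 5 mm with a raised black-topped plinth 48 mm wide, 146 mm long, its top 13 mm above the bench. Origin: on the bench under the plinth's centre; y along the plinth, x across it towards the vial, z up. With 5 to 6 mm joints the brick centres stand at y = -35, +35 mm (lower, undersides at z = 13 mm), 0 mm (bridging) and -53, +53 mm (halves; upper undersides at z = 47 mm)
- vial: bystander: white-capped sample vial, 41 mm across, 94 mm tall, standing in a low black ring on the plate, 115 mm behind the plinth's centre line; origin at the centre of its underside
- timer: bystander: white square kitchen-style timer with a red dial, 66 x 66 x 47 mm, on the bench among the bricks; origin at the centre of its underside
There are look-alikes about, which are no part of the job. What is shaped like the brick_b but brown or purple is not meant.

How it is judged (in metres and radians):
On the way, in this order (a step that is already met when the one before it is completed fails the run):
1. two whole bricks lie end to end on the plinth, before any half brick is raised (((x of brick_a in the frame of base between -0.01 and 0.01 m and y of brick_a in the frame of base between 0.025 and 0.045 m and z of brick_a in the frame of base between 0.01 and 0.016 m and angle between the x axis of brick_a and the y axis of base, either way round below 0.15 rad and angle between brick_a's own z axis and vertical below 0.1 rad and linear speed of brick_a below 0.02 m/s) or (x of brick_b in the frame of base between -0.01 and 0.01 m and y of brick_b in the frame of base between 0.025 and 0.045 m and z of brick_b in the frame of base between 0.01 and 0.016 m and angle between the x axis of brick_b and the y axis of base, either way round below 0.15 rad and angle between brick_b's own z axis and vertical below 0.1 rad and linear speed of brick_b below 0.02 m/s) or (x of brick_c in the frame of base between -0.01 and 0.01 m and y of brick_c in the frame of base between 0.025 and 0.045 m and z of brick_c in the frame of base between 0.01 and 0.016 m and angle between the x axis of brick_c and the y axis of base, either way round below 0.15 rad and angle between brick_c's own z axis and vertical below 0.1 rad and linear speed of brick_c below 0.02 m/s)) and ((x of brick_a in the frame of base between -0.01 and 0.01 m and y of brick_a in the frame of base between -0.045 and -0.025 m and z of brick_a in the frame of base between 0.01 and 0.016 m and angle between the x axis of brick_a and the y axis of base, either way round below 0.15 rad and angle between brick_a's own z axis and vertical below 0.1 rad and linear speed of brick_a below 0.02 m/s) or (x of brick_b in the frame of base between -0.01 and 0.01 m and y of brick_b in the frame of base between -0.045 and -0.025 m and z of brick_b in the frame of base between 0.01 and 0.016 m and angle between the x axis of brick_b and the y axis of base, either way round below 0.15 rad and angle between brick_b's own z axis and vertical below 0.1 rad and linear speed of brick_b below 0.02 m/s) or (x of brick_c in the frame of base between -0.01 and 0.01 m and y of brick_c in the frame of base between -0.045 and -0.025 m and z of brick_c in the frame of base between 0.01 and 0.016 m and angle between the x axis of brick_c and the y axis of base, either way round below 0.15 rad and angle between brick_c's own z axis and vertical below 0.1 rad and linear speed of brick_c below 0.02 m/s)) and height (world z) of each of half_a, half_b below 0.03 m), for 0.2 s.
2. the third whole brick lies over their joint, before any half brick is raised (all of step 1 and ((x of brick_a in the frame of base between -0.01 and 0.01 m and y of brick_a in the frame of base between -0.01 and 0.01 m and z of brick_a in the frame of base between 0.044 and 0.05 m and angle between the x axis of brick_a and the y axis of base, either way round below 0.15 rad and angle between brick_a's own z axis and vertical below 0.1 rad and linear speed of brick_a below 0.02 m/s) or (x of brick_b in the frame of base between -0.01 and 0.01 m and y of brick_b in the frame of base between -0.01 and 0.01 m and z of brick_b in the frame of base between 0.044 and 0.05 m and angle between the x axis of brick_b and the y axis of base, either way round below 0.15 rad and angle between brick_b's own z axis and vertical below 0.1 rad and linear speed of brick_b below 0.02 m/s) or (x of brick_c in the frame of base between -0.01 and 0.01 m and y of brick_c in the frame of base between -0.01 and 0.01 m and z of brick_c in the frame of base between 0.044 and 0.05 m and angle between the x axis of brick_c and the y axis of base, either way round below 0.15 rad and angle between brick_c's own z axis and vertical below 0.1 rad and linear speed of brick_c below 0.02 m/s))), for 0.2 s.
At the end, for the whole second after the job is handed in: All five rest level and still: whole bricks centred 35 mm either side of the plinth's middle, the third over their joint, the halves 53 mm either side of the middle in the upper course; each within 10 mm along and across, 3 mm in height and 0.15 rad in direction (((x of brick_a in the frame of base between -0.01 and 0.01 m and y of brick_a in the frame of base between 0.025 and 0.045 m and z of brick_a in the frame of base between 0.01 and 0.016 m and angle between the x axis of brick_a and the y axis of base, either way round below 0.15 rad and angle between brick_a's own z axis and vertical below 0.1 rad and linear speed of brick_a below 0.02 m/s) or (x of brick_b in the frame of base between -0.01 and 0.01 m and y of brick_b in the frame of base between 0.025 and 0.045 m and z of brick_b in the frame of base between 0.01 and 0.016 m and angle between the x axis of brick_b and the y axis of base, either way round below 0.15 rad and angle between brick_b's own z axis and vertical below 0.1 rad and linear speed of brick_b below 0.02 m/s) or (x of brick_c in the frame of base between -0.01 and 0.01 m and y of brick_c in the frame of base between 0.025 and 0.045 m and z of brick_c in the frame of base between 0.01 and 0.016 m and angle between the x axis of brick_c and the y axis of base, either way round below 0.15 rad and angle between brick_c's own z axis and vertical below 0.1 rad and linear speed of brick_c below 0.02 m/s)) and ((x of brick_a in the frame of base between -0.01 and 0.01 m and y of brick_a in the frame of base between -0.045 and -0.025 m and z of brick_a in the frame of base between 0.01 and 0.016 m and angle between the x axis of brick_a and the y axis of base, either way round below 0.15 rad and angle between brick_a's own z axis and vertical below 0.1 rad and linear speed of brick_a below 0.02 m/s) or (x of brick_b in the frame of base between -0.01 and 0.01 m and y of brick_b in the frame of base between -0.045 and -0.025 m and z of brick_b in the frame of base between 0.01 and 0.016 m and angle between the x axis of brick_b and the y axis of base, either way round below 0.15 rad and angle between brick_b's own z axis and vertical below 0.1 rad and linear speed of brick_b below 0.02 m/s) or (x of brick_c in the frame of base between -0.01 and 0.01 m and y of brick_c in the frame of base between -0.045 and -0.025 m and z of brick_c in the frame of base between 0.01 and 0.016 m and angle between the x axis of brick_c and the y axis of base, either way round below 0.15 rad and angle between brick_c's own z axis and vertical below 0.1 rad and linear speed of brick_c below 0.02 m/s)) and ((x of brick_a in the frame of base between -0.01 and 0.01 m and y of brick_a in the frame of base between -0.01 and 0.01 m and z of brick_a in the frame of base between 0.044 and 0.05 m and angle between the x axis of brick_a and the y axis of base, either way round below 0.15 rad and angle between brick_a's own z axis and vertical below 0.1 rad and linear speed of brick_a below 0.02 m/s) or (x of brick_b in the frame of base between -0.01 and 0.01 m and y of brick_b in the frame of base between -0.01 and 0.01 m and z of brick_b in the frame of base between 0.044 and 0.05 m and angle between the x axis of brick_b and the y axis of base, either way round below 0.15 rad and angle between brick_b's own z axis and vertical below 0.1 rad and linear speed of brick_b below 0.02 m/s) or (x of brick_c in the frame of base between -0.01 and 0.01 m and y of brick_c in the frame of base between -0.01 and 0.01 m and z of brick_c in the frame of base between 0.044 and 0.05 m and angle between the x axis of brick_c and the y axis of base, either way round below 0.15 rad and angle between brick_c's own z axis and vertical below 0.1 rad and linear speed of brick_c below 0.02 m/s)) and ((x of half_a in the frame of base between -0.01 and 0.01 m and y of half_a in the frame of base between 0.043 and 0.063 m and z of half_a in the frame of base between 0.044 and 0.05 m and angle between the x axis of half_a and the y axis of base, either way round below 0.15 rad and angle between half_a's own z axis and vertical below 0.1 rad and linear speed of half_a below 0.02 m/s) or (x of half_b in the frame of base between -0.01 and 0.01 m and y of half_b in the frame of base between 0.043 and 0.063 m and z of half_b in the frame of base between 0.044 and 0.05 m and angle between the x axis of half_b and the y axis of base, either way round below 0.15 rad and angle between half_b's own z axis and vertical below 0.1 rad and linear speed of half_b below 0.02 m/s)) and ((x of half_a in the frame of base between -0.01 and 0.01 m and y of half_a in the frame of base between -0.063 and -0.043 m and z of half_a in the frame of base between 0.044 and 0.05 m and angle between the x axis of half_a and the y axis of base, either way round below 0.15 rad and angle between half_a's own z axis and vertical below 0.1 rad and linear speed of half_a below 0.02 m/s) or (x of half_b in the frame of base between -0.01 and 0.01 m and y of half_b in the frame of base between -0.063 and -0.043 m and z of half_b in the frame of base between 0.044 and 0.05 m and angle between the x axis of half_b and the y axis of base, either way round below 0.15 rad and angle between half_b's own z axis and vertical below 0.1 rad and linear speed of half_b below 0.02 m/s))); the robot touches nothing.
It fails at once if the vial is pushed more than 10 mm or tipped (distance of vial from where it was at the start of the episode above 0.01 m or angle between vial's own z axis and vertical above 0.3 rad).
It fails at once if the timer is moved more than 15 mm (distance of timer from where it was at the start of the episode above 0.015 m).
It also fails if it takes over 128 s, if anything falls off the work surface, if the arm or the gripper's body presses on something with over 40 N, if the wrist force passes 120 N, or if a joint passes its speed limit or range.

## Robot

A 6-joint arm with a two-finger parallel gripper is mounted at the origin on a cart in front of the work surface, level with it; the furniture and walls round the work are solid. World frame = base frame: x ahead of the robot, y to its left, z up, the work surface at z = 0. Lengths are in mm, angles in rad, forces in N, time in s.
With the tool pointing down it reaches from about 300 to 850 mm from the base axis. Payload 5.4 kg.
Tool frame: the origin (TCP) lies on the centre line of the jaws, within the pads' length; the fingertips stand ahead of it and the grasp point (between the pads) lies 6 mm ahead of it (ctrl.tip_reach is the z of the fingertips in the tool frame, in mm); z points along the fingers, y is the line along which they close (so a half turn about z gives the same grasp; the last joint's range is limited). The gripper opens to 85 mm and grips with 20 to 120 N. Pads are 22 mm wide; open, the fingers measure 114 mm over their backs; the gripper's body (76 mm by 85 mm) begins 54 mm behind the grasp point. The pads swing forward as they close: fully open they stand 13 mm farther back than shut.
Start: joints at [-1.493, 0.158, 1.597, -0, 1.386, -0.21], TCP at [163.186, -551.341, 256.299] pointing down, gripper open.
Joint ranges: [-2.91, 2.91], [-0.94, 2.29], [0.18, 2.7], [-1.29, 4.43], [0.17, 2.64], [-3, 3]. Speed limits (rad/s): [2.57, 2.57, 3.14, 3.14, 3.14, 3.14].

## Interface

Orientations are given as a unit quaternion [x, y, z, w].
In Python, from workcell import ctrl gives the robot as it stands. The module is installed in compiled form; this text tells all that it offers.
- The arm moves only by the tool jog_arm, never from a script. Its argument "steps" is a list that holds one entry, the list of rows, each a list of 7 numbers: the shift along the tool's x, y, z in units of 300 mm (1.0 is 300 mm), then the turn, a rotation vector about the tool's x, y, z in units of 180 degrees (1.0 is 180 degrees), then the finger opening in mm, from 0 to 85.4. A call has 1 to 10 rows; each row shifts and turns the commanded pose from where the row before left it, along the tool's axes as they then stand; what a row does not reach is not made up. A row lasts 1/8 s, in which the tool goes at most 62.5 mm and 10.7 degrees, less where a joint would pass 70% of its speed; a pose out of reach is approached as far as the arm can. A call with a number of a shift or a turn outside -1 to 1 is refused whole. A call with a gripper value outside its range is refused whole. The fingers move at their own pace and stop on an object; "squeeze" is the grip in N (left out, the last holds). Time passes only in rows, so rows that do not move let the fingers close. It gives the time, the measured TCP pose, the force, the opening and the grip force at its end, in the units of the state.
- ctrl.observe(): the state, without advancing time (a new reading comes with each control period).
- ctrl.capture(name): name is "side" or "top" or "wrist"; returns a dict with "frame" (480x640x3 uint8, red, green, blue), "fx", "fy", "cx", "cy" (pixels), "cam_to_world" (4x4, takes a point from camera to world coordinates); the wrist camera has in their place "mount" (4x4, takes a point from camera to tool coordinates, whose origin is the TCP and whose axes are the flange's). Camera axes: x right, y up, looking along -z (the intrinsics and any distortion apply to the point x, -y, -z); pixel columns grow to the right and rows downward; lengths in mm; the calibration is good to about 2 mm. The wrist camera is an equidistant fisheye: a pixel r from the principal point sees the ray r / f radians off the axis. A picture is of the moment at which its call begins: read the wrist's pose just before it. There is no depth.
- ctrl.hand_in(): hands the job in; it is judged then, once.
The state is a dict: "time": time; "q": joint angles; "qd": joint speeds; "tau": joint torques, N m; "tcp_pos": TCP position; "ee_rot": TCP orientation; "ft_force": force on the tool from outside, world axes, zero at the start; "torque": the same for the moment, N m; "opening": finger opening in mm; "gripper_force": force on a finger pad.
Only numpy, scipy, OpenCV 4.12 (cv2) and the standard library are available. Lean on these libraries where they do the work, as an engineer would, in place of code of your own. Each camera call takes 0.05 s, during which the arm holds its last target. There are 200 camera calls.

## Working session

There is one attempt and no reset: what is moved stays moved. The work goes in short steps, Python scripts to look and compute and a tool call to move; the robot and the scene stay as the last step left them, time stands still between calls to the robot, and variables do not carry over. Pictures are saved under pics/ and viewed, at most 15 in all, crops included, and the job is handed in when it is done.

Besides the shell and the picture viewer there is one more tool, called after "Call:" as name(argument=value, ...) on one line, values as JSON. jog_arm: Moves the arm, as the interface text tells. Its arguments: {"type":"object","properties":{"steps":{"type":"array","items":{"type":"array","items":{"type":"array","items":{"type":"number"}}}},"squeeze":{"type":"number"}},"required":["steps"]}

```bash
mkdir -p pics; python3 - <<'E'
from workcell import ctrl
import cv2,numpy as np
s=ctrl.observe();print(s['time'],s['tcp_pos'],s['ee_rot'],s['opening'],ctrl.tip_reach)
for n in("top","side"):
    c=ctrl.capture(n);cv2.imwrite(f"pics/{n}0.png",c["frame"][:,:,::-1]);print(n,c["fx"],c["fy"],c["cx"],c["cy"],np.round(c["cam_to_world"],3).tolist(),[k for k in c])
E
```

```text
0.0 [ 163.14736142 -550.79899801  255.32025661] [ 9.89662275e-01  1.43414449e-01  5.96049266e-05 -9.34724277e-04] 85.4064096274354 25.0
top 449.2618609023937 449.2618609023937 317.301299632021 243.38818913124612 [[-0.006, 0.992, -0.125, 356.155], [-1.0, -0.006, 0.001, -35.04], [0.0, 0.125, 0.992, 1067.487], [0.0, 0.0, 0.0, 1.0]] ['frame', 'fx', 'fy', 'cx', 'cy', 'cam_to_world']
side 495.6918203339837 495.6918203339837 317.9238642031693 238.5024631002805 [[-0.995, 0.08, -0.063, 400.381], [-0.101, -0.669, 0.737, 1002.373], [0.017, 0.739, 0.673, 978.453], [0.0, 0.0, 0.0, 1.0]] ['frame', 'fx', 'fy', 'cx', 'cy', 'cam_to_world']
```

View pics/top0.png

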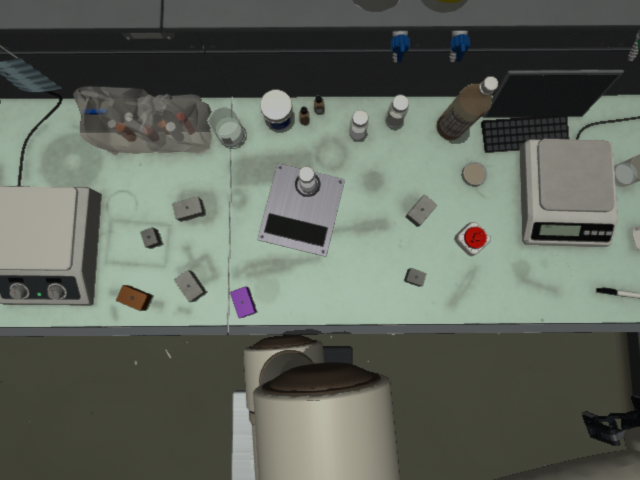

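View pics/side0.png

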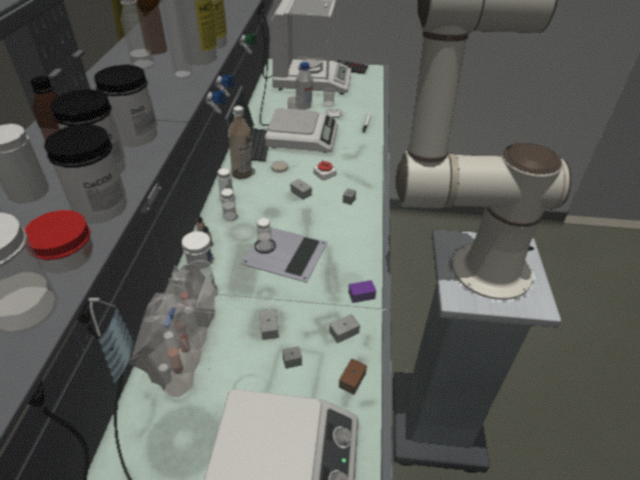

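The three grey whole bricks are at (188,208), (190,286) and (421,209). The grey halves are at (150,237) and (415,277). The brown block (134,297) and the purple one (243,302) are look-alikes. The plinth top is at (295,230), the vial at (307,180) and the timer at (473,238). I'll check the grey ones in an enlarged crop.

```bash
cat > h.py <<'E'
import cv2,numpy as np
from workcell import ctrl
from scipy.spatial.transform import Rotation as R
def px2w(c,uv,z):
    uv=np.atleast_2d(np.float64(uv)); T=c["cam_to_world"]
    d=np.c_[(uv[:,0]-c["cx"])/c["fx"],-(uv[:,1]-c["cy"])/c["fy"],-np.ones(len(uv))]@T[:3,:3].T
    o=T[:3,3]; return o+d*((z-o[2])/d[:,2])[:,None]
def w2px(c,P):
    T=c["cam_to_world"]; p=(np.atleast_2d(P)-T[:3,3])@T[:3,:3]
    return np.c_[c["cx"]+c["fx"]*p[:,0]/-p[:,2], c["cy"]-c["fy"]*p[:,1]/-p[:,2]]
def box(x,y,z,th,L,W,H):
    "corners of top face then bottom"
    a=np.array([[1,1],[1,-1],[-1,-1],[-1,1]])*[L/2,W/2]@np.array([[np.cos(th),np.sin(th)],[-np.sin(th),np.cos(th)]])+[x,y]
    return np.r_[np.c_[a,[z+H]*4],np.c_[a,[z]*4]]
E
python3 - <<'E'
import cv2
im=cv2.imread('pics/top0.png')
a=cv2.resize(im[180:310,120:220],None,fx=4,fy=4,interpolation=2)
b=cv2.resize(im[185:295,385:455],None,fx=4,fy=4,interpolation=2)
b=cv2.copyMakeBorder(b,0,a.shape[0]-b.shape[0],0,0,0)
cv2.imwrite('pics/crop1.png',cv2.hconcat([a,b]))
cv2.imwrite('pics/crop2.png',cv2.resize(im[155:260,250:350],None,fx=5,fy=5,interpolation=2))
E
```

```text
(no output)
```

View pics/crop1.png

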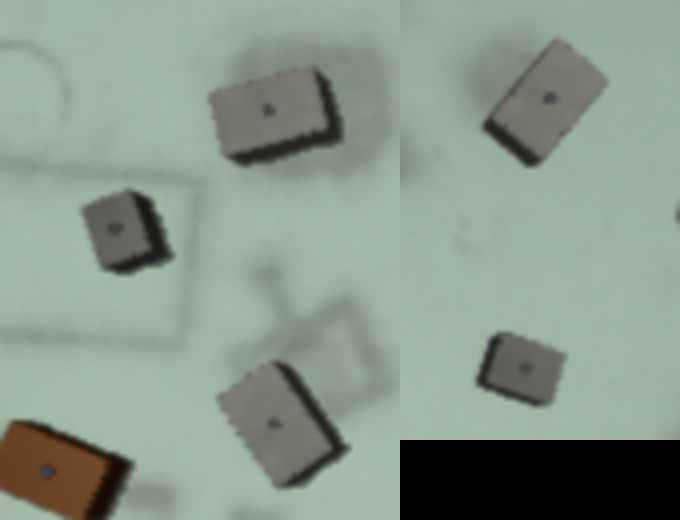

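View pics/crop2.png

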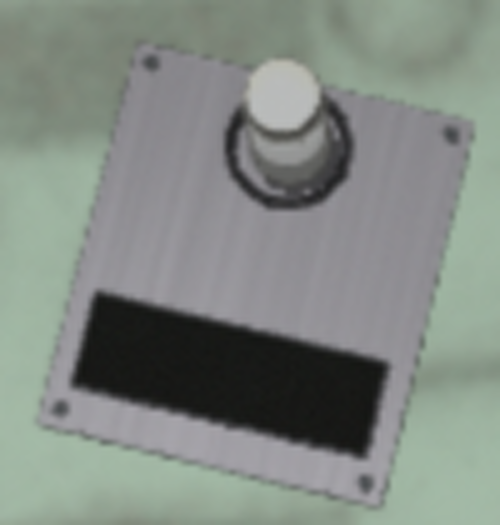

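Crop 1 shows three whole grey bricks with inserts at about (268,110), (274,424) and (549,98). The two grey halves have inserts at (115,229) and (526,368), and the brown block is separate. Crop 2 shows the plinth's black top with corners at (96,292), (389,363), (367,457) and (73,386).

```bash
cat > meas.py <<'E'
from h import *
import sys
c=ctrl.capture("top"); im=c["frame"]; np.save("top.npy",im)
def face(u,v,r,lo,hi,z):
    u0,v0=int(u-r),int(v-r); p=im[v0:v0+2*r,u0:u0+2*r].astype(int)
    p=cv2.resize(p.astype(np.uint8),None,fx=8,fy=8,interpolation=cv2.INTER_CUBIC).astype(int)
    g=p[...,1]; m=((g>=lo)&(g<hi)&(p[...,1]-p[...,0]<8)).astype(np.uint8)
    m=cv2.morphologyEx(m,cv2.MORPH_CLOSE,np.ones((15,15))); m=cv2.morphologyEx(m,cv2.MORPH_OPEN,np.ones((25,25)))
    n,l,st,ce=cv2.connectedComponentsWithStats(m)
    k=l[r*8,r*8] or 1+st[1:,4].argmax()
    ct=cv2.findContours((l==k).astype(np.uint8),0,2)[0][0][:,0]
    w=px2w(c,(ct+.5)/8-.5+[u0,v0],z)[:,:2]
    (x,y),(a,b),t=cv2.minAreaRect(w.astype(np.float32))
    t=np.deg2rad(t)
    if a<b:a,b,t=b,a,t+np.pi/2
    return np.round([x,y,a,b,(t+np.pi/2)%np.pi-np.pi/2],3)
if __name__=="__main__":
    for n,u,v,r in[("A",187,207.5,18),("B",188.5,286,20),("C",422,209.5,20),("hA",148.6,237,14),("hB",416.4,277,14)]:
        print(n,face(u,v,r,70,140,34),np.round(px2w(c,(u,v),34),1)[0,:2])
    print("plinth",face(295,230,36,-1,45,13), np.round(px2w(c,np.array([[96,292],[389,363],[367,457],[73,386]])/5-.4+[250,155],13),1).tolist())
    print("timer", px2w(c,(474,238),47))
E
python3 meas.py
```

```text
A [575.038 268.446  65.867  41.977  -1.307] [573.5 268.6]
B [390.863 258.01   69.403  43.721   0.592] [390.3 259.6]
C [ 566.66  -280.731   63.265   41.908   -0.72 ] [ 565.3 -281.7]
hA [5.04899e+02 3.55253e+02 3.98650e+01 3.15500e+01 3.36000e-01] [504.3 355.7]
hB [ 408.106 -259.552   43.312   33.869    1.228] [ 407.6 -263.2]
plinth [523.425  15.408 141.888  44.899   1.319] [[563.3, 79.2, 13.0], [528.1, -60.4, 13.0], [483.2, -49.5, 13.0], [518.0, 89.8, 13.0]]
timer [[ 495.390631   -395.48523609   47.        ]]
```

```bash
cat >> h.py <<'E'
def plan(*wps):
    "each waypoint x,y,z,phi (phi = world angle of tool y): totals of the shift in the start tool axes, then the turn about tool z"
    s=ctrl.observe(); p=s["tcp_pos"]; y=R.from_quat(s["ee_rot"]).as_matrix()
    ph=np.arctan2(y[1,1],y[0,1]); print("t",round(s["time"],2),"at",np.round(p,1),"phi",round(ph,3),"tilt",np.round(y[:2,2],3),"open",round(s["opening"],1),"F",np.round(s["ft_force"],1))
    for w in wps:
        M=np.array([[-np.sin(ph),np.cos(ph),0],[np.cos(ph),np.sin(ph),0],[0,0,-1]]).T
        d=M.T@(np.array(w[:3])-p)/300; t=-((w[3]-ph+np.pi)%(2*np.pi)-np.pi)/np.pi
        print("shift",np.round(d,4),"turn",round(t,4)); p=np.array(w[:3]); ph=w[3]
        # shift first (old axes), then turn
E
python3 -c "
from h import *
print(np.round(ctrl.capture('wrist')['mount'],2).tolist())
plan((566,-281,170,-2.29),(566,-281,90,-2.29))"
```

```text
[[0.0, 0.96, 0.29, 73.83], [1.0, 0.0, -0.0, 0.85], [-0.0, 0.29, -0.96, -118.02], [0.0, 0.0, 0.0, 1.0]]
t 0.2 at [ 163.2 -551.   255.7] phi -1.283 tilt [-0.     0.001] open 85.4 F [0.1 0.5 0.3]
shift [ 1.543  -0.4817  0.2856] turn 0.3206
shift [0.     0.     0.2667] turn -0.0
```

Call:
jog_arm(steps=[[[0.154,-0.048,0.02,0,0,0,85],[0.154,-0.048,0.02,0,0,0,85],[0.154,-0.048,0.02,0,0,0,85],[0.154,-0.048,0.02,0,0,0,85],[0.154,-0.048,0.02,0,0,0,85],[0.154,-0.048,0.02,0,0,0,85],[0.154,-0.048,0.02,0,0,0,85],[0.154,-0.048,0.02,0,0,0,85],[0.154,-0.048,0.02,0,0,0,85],[0.154,-0.048,0.02,0,0,0,85]]], squeeze=60)

```text
time: 1.45
tcp_pos: [566.4, -281.0, 195.9]
ee_rot: [0.99, 0.143, -0.0, -0.0]
ft_force: [0.3, -0.2, -0.3]
opening: 84.7
gripper_force: 0.0
```

Call:
jog_arm(steps=[[[0,0,0.02,0,0,0.053,85],[0,0,0.02,0,0,0.053,85],[0,0,0.02,0,0,0.053,85],[0,0,0.02,0,0,0.053,85],[0,0,0.02,0,0,0.053,85],[0,0,0.02,0,0,0.055,85],[0,0,0,0,0,0,85]]])

```text
time: 2.33
tcp_pos: [564.9, -281.8, 159.4]
ee_rot: [0.937, -0.35, -0.001, -0.0]
ft_force: [0.4, -0.6, 0.6]
opening: 84.8
gripper_force: 0.0
```

```bash
python3 -c "
from h import *
plan((566,-281,30,-2.29))
cv2.imwrite('pics/w1.png',ctrl.capture('wrist')['frame'][:,:,::-1])"
```

```text
t 2.33 at [ 564.9 -281.8  159.4] phi -2.287 tilt [-0.001  0.001] open 84.8 F [ 0.4 -0.6  0.6]
shift [ 0.0012 -0.0045  0.4314] turn 0.0011
```

View pics/w1.png

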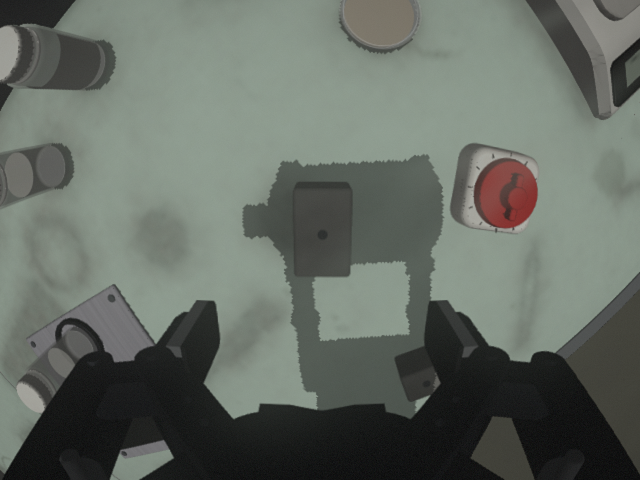

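The wrist view shows brick C squarely aligned with the jaws, its insert at about (322,235). The timer is well to the right. I'll compute where the insert is.

```bash
cat >> h.py <<'E'
def wpx(uv,z,c=None,s=None):
    s=s or ctrl.observe(); c=c or ctrl.capture('wrist')
    a=np.array([uv[0]-c['cx'],uv[1]-c['cy']]); r=np.hypot(*a); th=r/c['fx']; a=a/max(r,1e-9)
    d=np.array([np.sin(th)*a[0],-np.sin(th)*a[1],-np.cos(th)])
    M=c['mount']; Q=R.from_quat(s['ee_rot']).as_matrix()
    o=s['tcp_pos']+Q@M[:3,3]; d=Q@M[:3,:3]@d
    return np.round(o+d*(z-o[2])/d[2],1)
E
python3 -c "
from h import *
c=ctrl.capture('wrist');print(c['fx'],c['cx'],c['cy'])
for u in [(322,235),(294,183),(352,183),(296,276),(351,276)]:print(wpx(u,34,c))"
```

```text
371.64829954431775 321.63883547408494 238.81514049056972
[ 567.3 -284.8   34. ]
[ 606.6 -294.3   34. ]
[ 581.4 -323.4   34. ]
[ 556.4 -250.9   34. ]
[ 530.7 -280.5   34. ]
```

Call:
jog_arm(steps=[[[0.007,0,0.08,0,0,0,85],[0,0,0.1,0,0,0,85],[0,0,0.1,0,0,0,85],[0,0,0.09,0,0,0,85],[0,0,0.06,0,0,0,85],[0,0,0,0,0,0,85],[0,0,0,0,0,0,30],[0,0,0,0,0,0,30],[0,0,0,0,0,0,30],[0,0,0,0,0,0,30]]], squeeze=60)

```text
time: 3.68
tcp_pos: [567.7, -284.3, 32.8]
ee_rot: [0.936, -0.351, 0.001, 0.0]
ft_force: [-0.6, -0.9, 5.9]
opening: 39.0
gripper_force: 63.2
```

Call:
jog_arm(steps=[[[0,0,0,0,0,0,30],[0,0,0,0,0,0,30],[0,0,-0.06,0,0,0,30],[0,0,-0.12,0,0,0,30],[0,0,-0.12,0,0,0,30],[0,0,-0.12,0,0,0,30],[0,0,0,0,0,0,30]]])

```text
time: 4.55
tcp_pos: [568.6, -284.7, 161.1]
ee_rot: [0.936, -0.351, 0.003, 0.001]
ft_force: [0.7, -0.7, -3.8]
opening: 39.1
gripper_force: 62.5
```

```bash
cat >> h.py <<'E'
BX,BY,TH=523.3,15.1,1.322
def site(along,across=0): return BX+along*np.cos(TH)+across*np.sin(TH), BY+along*np.sin(TH)-across*np.cos(TH)
E
python3 -c "
from h import *
print(site(-35),site(35))
plan((*site(-35),155,-.249),(*site(-35),43,-.249))
cv2.imwrite('pics/w2.png',ctrl.capture('wrist')['frame'][:,:,::-1])"
```

```text
(np.float64(514.6816865762443), np.float64(-18.822332964139022)) (np.float64(531.9183134237556), np.float64(49.022332964139025))
t 4.55 at [ 568.6 -284.7  161.1] phi -2.288 tilt [ 0.006 -0.004] open 39.1 F [ 0.7 -0.7 -3.8]
shift [-0.718  -0.5496  0.0205] turn -0.6491
shift [0.     0.     0.3733] turn -0.0
```

View pics/w2.png

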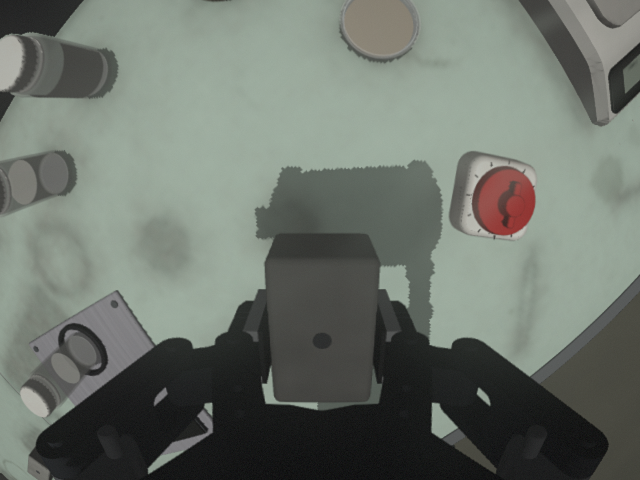

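The brick is held squarely, opening 39, with the insert at (322,341). Next I'll get the insert's offset from the TCP.

```bash
cat >> h.py <<'E'
def held(uv,dz=1.2):
    s=ctrl.observe(); p=s['tcp_pos']; Q=R.from_quat(s['ee_rot']).as_matrix()
    print("insert in tool axes",np.round(Q.T@(wpx(uv,p[2]+dz,s=s)-p),1))
E
python3 -c "
from h import *
held((322,341)); held((322,341),5)"
```

```text
insert in tool axes [-0.2  0.7 -1.2]
insert in tool axes [ 2.2  0.6 -5. ]
```

Call:
jog_arm(steps=[[[-0.09,-0.069,0,0,0,0,30],[-0.09,-0.069,0,0,0,0,30],[-0.09,-0.069,0,0,0,0,30],[-0.09,-0.069,0,0,0,0,30],[-0.09,-0.069,0,0,0,0,30],[-0.09,-0.069,0,0,0,0,30],[-0.09,-0.069,0,0,0,0,30],[-0.088,-0.067,0,0,0,0,30]]])

```text
time: 5.7
tcp_pos: [511.2, -16.1, 154.9]
ee_rot: [0.936, -0.351, -0.002, 0.0]
ft_force: [0.6, 0.5, -2.7]
opening: 39.2
gripper_force: 62.3
```

Call:
jog_arm(steps=[[[0,0,0,0,0,-0.055,30],[0,0,0,0,0,-0.055,30],[0,0,0,0,0,-0.055,30],[0,0,0,0,0,-0.055,30],[0,0,0,0,0,-0.055,30],[0,0,0,0,0,-0.055,30],[0,0,0,0,0,-0.055,30],[0,0,0,0,0,-0.055,30],[0,0,0,0,0,-0.055,30],[0,0,0,0,0,-0.055,30]]])

```text
time: 6.95
tcp_pos: [511.5, -17.1, 154.8]
ee_rot: [0.874, 0.486, -0.002, -0.002]
ft_force: [-0.2, -0.0, -3.6]
opening: 39.1
gripper_force: 62.4
```

Call:
jog_arm(steps=[[[0,0,0,0,0,-0.055,30],[0,0,0,0,0,-0.044,30],[0,0,0,0,0,0,30]]])

```text
time: 7.32
tcp_pos: [511.7, -17.2, 155.3]
ee_rot: [0.79, 0.613, -0.001, -0.002]
ft_force: [0.4, 0.6, -3.8]
opening: 39.1
gripper_force: 62.4
```

```bash
python3 -c "
from h import *
plan((*site(-35),46,-.249))
cv2.imwrite('pics/w3.png',ctrl.capture('wrist')['frame'][:,:,::-1])"
```

```text
t 7.33 at [511.7 -17.2 155.3] phi -0.251 tilt [-0.004  0.001] open 39.1 F [ 0.4  0.6 -3.8]
shift [-0.0029  0.0109  0.3642] turn -0.0006
```

View pics/w3.png

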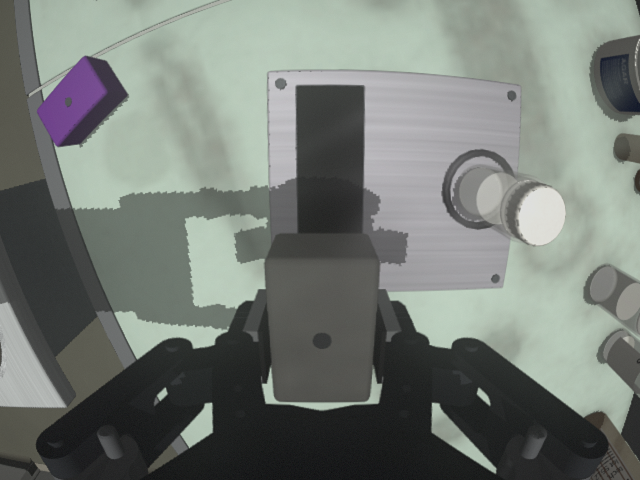

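The wrist view shows the plinth parallel to the held brick. Its far corners are at (296,86) and (364,86), and its edges are at columns about 300 and 364 at row 210. I'll check the plinth pose with these.

```bash
python3 -c "
from h import *
c=ctrl.capture('wrist')
for u in [(296,86),(364,86),(300,210),(363,210)]:
    w=wpx(u,13,c)[:2]-[BX,BY]; e=np.array([np.cos(TH),np.sin(TH)]); print('along',w@e,'across',w@[e[1],-e[0]])"
```

```text
along 69.89518530337914 across -20.13065004927296
along 69.95308335175864 across 26.800114357627493
along -18.453880563623933 across -18.21686834073024
along -18.49919970349492 across 27.089289587034493
```

```bash
sed -i 's/^BX,BY,TH=.*/BX,BY,TH=524.7,13.2,1.322/' h.py
```

Call:
jog_arm(steps=[[[-0.008,0.017,0.03,0,0,0,30],[0,0,0.08,0,0,0,30],[0,0,0.08,0,0,0,30],[0,0,0.08,0,0,0,30],[0,0,0.05,0,0,0,30],[0,0,0.03,0,0,0,30],[0,0,0.01,0,0,0,30],[0,0,0,0,0,0,30]]])

```text
time: 8.43
tcp_pos: [517.9, -21.3, 49.8]
ee_rot: [0.79, 0.614, 0.0, 0.0]
ft_force: [-0.7, 0.0, -3.9]
opening: 39.1
gripper_force: 62.2
```

```bash
python3 -c "
from h import *
plan((*site(-35),46,-.249))"
```

```text
t 8.43 at [517.9 -21.3  49.8] phi -0.25 tilt [ 0.001 -0.   ] open 39.1 F [-0.7  0.  -3.9]
shift [ 0.0003 -0.0063  0.0125] turn -0.0002
```

Call:
jog_arm(steps=[[[0,-0.004,0.008,0,0,0,30],[0,0,0.006,0,0,0,30],[0,0,0,0,0,0,30]]])

```text
time: 8.8
tcp_pos: [516.5, -20.9, 45.8]
ee_rot: [0.79, 0.614, 0.0, 0.0]
ft_force: [-2.0, -0.3, 3.6]
opening: 39.2
gripper_force: 62.9
```

Contact confirmed. I'll release and rise.

Call:
jog_arm(steps=[[[0,0,0,0,0,0,70],[0,0,0,0,0,0,70],[0,0,0,0,0,0,70],[0,0,-0.02,0,0,0,75],[0,0,-0.1,0,0,0,85],[0,0,-0.15,0,0,0,85],[0,0,-0.13,0,0,0,85],[0,0,0,0,0,0,85]]])

```text
time: 9.8
tcp_pos: [518.9, -21.5, 169.4]
ee_rot: [0.79, 0.614, 0.003, 0.003]
ft_force: [0.7, -0.6, -0.4]
opening: 85.0
gripper_force: 0.0
```

```bash
python3 -c "
from h import *
plan((574.5,268,165,.264))
cv2.imwrite('pics/w4.png',ctrl.capture('wrist')['frame'][:,:,::-1])"
```

```text
t 9.8 at [518.9 -21.5 169.4] phi -0.249 tilt [ 0.008 -0.002] open 85.0 F [ 0.7 -0.6 -0.4]
shift [ 0.981  -0.0584  0.0145] turn -0.1634
```

View pics/w4.png

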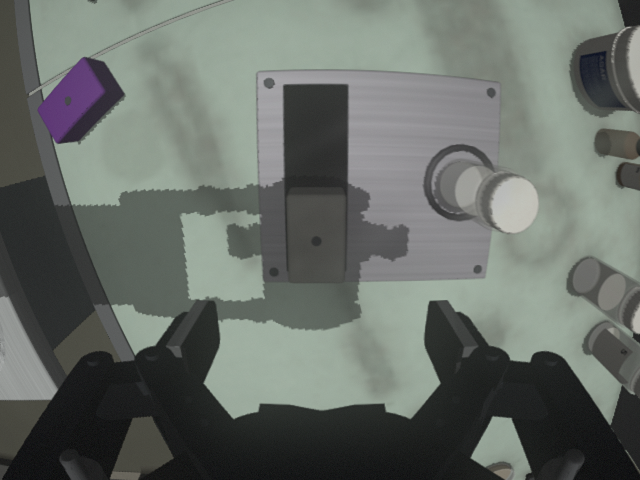

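The brick lies straight on the plinth, insert at (316,241). The plinth's far corners are at (285,84) and (348,84). I'll check the offsets, then go to brick A.

```bash
cat >> h.py <<'E'
def rel(pts):
    s=ctrl.observe(); c=ctrl.capture('wrist')
    for u,v,z in pts:
        w=wpx((u,v),z,c,s)[:2]-[BX,BY]; e=np.array([np.cos(TH),np.sin(TH)]); print((u,v),'along',round(w@e,1),'across',round(w@[e[1],-e[0]],1))
E
python3 -c "
from h import *
rel([(316,241,47),(285,84,13),(348,84,13),(285,186,13)])"
```

```text
(316, 241) along -35.6 across -1.6
(285, 84) along 71.8 across -23.9
(348, 84) along 71.7 across 21.3
(285, 186) along -3.5 across -24.8
```

Call:
jog_arm(steps=[[[0.123,-0.0073,0,0,0,0,85],[0.123,-0.0073,0,0,0,0,85],[0.123,-0.0073,0,0,0,0,85],[0.123,-0.0073,0,0,0,0,85],[0.123,-0.0073,0,0,0,0,85],[0.123,-0.0073,0,0,0,0,85],[0.123,-0.0073,0,0,0,0,85],[0.12,-0.0073,0,0,0,0,85]]])

```text
time: 10.9
tcp_pos: [570.9, 269.6, 162.7]
ee_rot: [0.79, 0.614, -0.002, -0.001]
ft_force: [-0.1, 0.5, 0.3]
opening: 84.9
gripper_force: 0.0
```

Call:
jog_arm(steps=[[[0,0,0,0,0,-0.055,85],[0,0,0,0,0,-0.055,85],[0,0,0,0,0,-0.053,85],[0,0,0,0,0,0,85],[0,0,0,0,0,0,85]]])

```text
time: 11.52
tcp_pos: [571.4, 268.5, 164.0]
ee_rot: [0.61, 0.793, -0.001, -0.001]
ft_force: [-0.7, 1.1, 0.0]
opening: 85.2
gripper_force: 0.0
```

```bash
python3 -c "
from h import *
plan((574.5,268,32,.264))
c=ctrl.capture('wrist')
im=c['frame'];cv2.imwrite('pics/w5.png',im[:,:,::-1])
# dark insert in the brick near the middle
g=cv2.cvtColor(im,cv2.COLOR_RGB2GRAY)[150:330,230:420]
np.save('w5.npy',g)
"
```

```text
t 11.53 at [571.4 268.5 164. ] phi 0.26 tilt [-0.002 -0.   ] open 85.2 F [-0.7  1.1  0. ]
shift [-0.0043  0.0097  0.4399] turn -0.0013
```

View pics/w5.png

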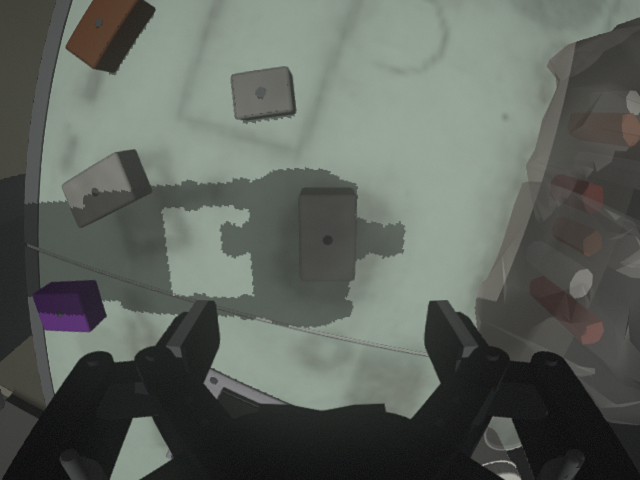

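Brick A is aligned with the jaws, insert at about (328,240). The hA insert is at (260,92) and the B insert at (95,191).

```bash
python3 -c "
from h import *
c=ctrl.capture('wrist');s=ctrl.observe()
w=wpx((328,240),34,c,s);print(w,wpx((301,188),34,c,s),wpx((301,280),34,c,s));plan((w[0],w[1],32.5,.262))
print('hA',wpx((260,92),34,c,s),'B',wpx((95,191),34,c,s))"
```

```text
[576.6 266.6  34. ] [549.3 297.4  34. ] [565.7 232.2  34. ]
t 11.62 at [571.7 268.6 164.5] phi 0.261 tilt [-0.001 -0.   ] open 85.1 F [-0.3 -0.8  0.9]
shift [-0.0105  0.0142  0.4401] turn -0.0003
hA [506.6 353.7  34. ] B [393.1 258.4  34. ]
```

Call:
jog_arm(steps=[[[-0.008,0.012,0.08,0,0,0,85],[0,0,0.1,0,0,0,85],[0,0,0.1,0,0,0,85],[0,0,0.1,0,0,0,85],[0,0,0.06,0,0,0,85],[0,0,0,0,0,0,85],[0,0,0,0,0,0,30],[0,0,0,0,0,0,30],[0,0,0,0,0,0,30],[0,0,0,0,0,0,30]]])

```text
time: 12.88
tcp_pos: [577.0, 267.6, 34.6]
ee_rot: [0.608, 0.794, 0.001, 0.001]
ft_force: [-0.6, -0.8, 6.5]
opening: 38.8
gripper_force: 63.8
```

Call:
jog_arm(steps=[[[0,0,0,0,0,0,30],[0,0,0,0,0,0,30]]])

```text
time: 13.12
tcp_pos: [577.0, 267.6, 34.6]
ee_rot: [0.608, 0.794, 0.001, 0.001]
ft_force: [-2.3, 0.1, 5.7]
opening: 38.8
gripper_force: 63.8
```

Call:
jog_arm(steps=[[[0,0,-0.06,0,0,0,30],[0,0,-0.12,0,0,0,30],[0,0,-0.12,0,0,0,30],[0,0,-0.12,0,0,0,30],[0,0,0,0,0,0,30],[0,0,0,0,0,0.055,30],[0,0,0,0,0,0.055,30],[0,0,0,0,0,0.052,30],[0,0,0,0,0,0,30],[0,0,0,0,0,0,30]]])

```text
time: 14.38
tcp_pos: [575.3, 267.1, 157.7]
ee_rot: [0.788, 0.616, -0.001, -0.0]
ft_force: [-0.2, 0.2, -3.8]
opening: 39.1
gripper_force: 62.9
```

```bash
cat > ins.py <<'E'
from h import *
def find(u,v,r,c):
    "dark insert inside a lighter brick top near u,v"
    g=cv2.GaussianBlur(cv2.cvtColor(c['frame'],cv2.COLOR_RGB2GRAY),(0,0),1).astype(float)
    p=g[v-r:v+r+1,u-r:u+r+1]; m=np.median(p)-p; m[m<.5*m.max()]=0
    y,x=np.mgrid[-r:r+1,-r:r+1]; return u+(m*x).sum()/m.sum(), v+(m*y).sum()/m.sum(), m.max()
E
python3 -c "
from ins import *
plan((*site(35),157,-.249))
c=ctrl.capture('wrist');f=find(322,341,20,c);print(f);held(f[:2],2)"
```

```text
t 14.38 at [575.3 267.1 157.7] phi -0.244 tilt [-0.002 -0.001] open 39.1 F [-0.2  0.2 -3.8]
shift [-0.7453  0.041   0.0025] turn 0.0017
(np.float64(321.60126811594205), np.float64(335.5692028985507), np.float64(26.0))
insert in tool axes [ 1.3  0.4 -2. ]
```

Call:
jog_arm(steps=[[[-0.1,0.006,0,0,0,0.002,30],[-0.12,0.006,0,0,0,0,30],[-0.12,0.006,0,0,0,0,30],[-0.12,0.006,0,0,0,0,30],[-0.12,0.006,0,0,0,0,30],[-0.1,0.006,0.03,0,0,0,30],[-0.065,0.005,0.08,0,0,0,30],[0,0,0.08,0,0,0,30],[0,0,0.08,0,0,0,30],[0,0,0,0,0,0,30]]])

```text
time: 15.72
tcp_pos: [530.5, 47.9, 76.3]
ee_rot: [0.79, 0.613, -0.002, -0.002]
ft_force: [-0.8, 0.1, -4.0]
opening: 38.6
gripper_force: 62.6
```

```bash
python3 -c "
from h import *
plan((*site(35),47.3,-.249))"
```

```text
t 15.72 at [530.5  47.9  76.3] phi -0.252 tilt [-0.005  0.001] open 38.6 F [-0.8  0.1 -4. ]
shift [-0.0003  0.0099  0.0965] turn -0.0009
```

Call:
jog_arm(steps=[[[0,0.008,0.03,0,0,0,30],[0,0,0.03,0,0,0,30],[0,0,0.025,0,0,0,30],[0,0,0.01,0,0,0,30],[0,0,0,0,0,0,30],[0,0,0,0,0,0,30]]])

```text
time: 16.48
tcp_pos: [534.9, 47.1, 49.9]
ee_rot: [0.791, 0.612, 0.0, 0.0]
ft_force: [0.1, 0.1, -4.2]
opening: 39.0
gripper_force: 62.8
```

```bash
python3 -c "
from h import *
plan((*site(35),47.3,-.249))"
```

```text
t 16.48 at [534.9  47.1  49.9] phi -0.253 tilt [ 0.001 -0.   ] open 39.0 F [ 0.1  0.1 -4.2]
shift [-0.0013 -0.0051  0.0087] turn -0.0011
```

Call:
jog_arm(steps=[[[-0.001,-0.004,0.005,0,0,0,30],[0,0,0.004,0,0,0,30],[0,0,0,0,0,0,30]]])

```text
time: 16.85
tcp_pos: [533.4, 47.2, 47.6]
ee_rot: [0.79, 0.612, -0.0, -0.0]
ft_force: [-4.4, -0.2, 4.7]
opening: 39.2
gripper_force: 63.7
```

Call:
jog_arm(steps=[[[0,0,0,0,0,0,70],[0,0,0,0,0,0,70],[0,0,0,0,0,0,70],[0,0,-0.02,0,0,0,75],[0,0,-0.1,0,0,0,85],[0,0,-0.14,0,0,0,85],[0,0,-0.12,0,0,0,85],[0,0,0,0,0,0,85]]])

```text
time: 17.85
tcp_pos: [535.9, 46.9, 165.0]
ee_rot: [0.791, 0.612, 0.003, 0.003]
ft_force: [0.3, -0.0, 0.4]
opening: 85.0
gripper_force: 0.0
```

```bash
python3 -c "
from h import *
plan((391.8,258.5,165,-.979))"
```

```text
t 17.85 at [535.9  46.9 165. ] phi -0.252 tilt [ 0.008 -0.001] open 85.0 F [ 0.3 -0.   0.4]
shift [ 5.630e-01 -6.414e-01 -1.000e-04] turn 0.2313
```

Call:
jog_arm(steps=[[[0.08,-0.092,0,0,0,0,85],[0.12,-0.137,0,0,0,0,85],[0.12,-0.137,0,0,0,0,85],[0.12,-0.137,0,0,0,0,85],[0.123,-0.138,0,0,0,0,85],[0,0,0,0,0,0.058,85],[0,0,0,0,0,0.058,85],[0,0,0,0,0,0.058,85],[0,0,0,0,0,0.057,85],[0,0,0,0,0,0,85]]])

```text
time: 19.1
tcp_pos: [388.8, 258.6, 160.1]
ee_rot: [0.956, 0.293, -0.001, 0.0]
ft_force: [0.1, 0.7, -0.4]
opening: 85.2
gripper_force: 0.0
```

```bash
python3 -c "
from ins import *
plan((391.8,258.5,33.5,-.979))
s=ctrl.observe();c=ctrl.capture('wrist');cv2.imwrite('pics/w6.png',c['frame'][:,:,::-1])
for z in[0]:
  f=find(322,238,16,c);print(f);w=wpx(f[:2],34,c,s);print(w);plan((w[0],w[1],33.5,-.979))"
```

```text
t 19.1 at [388.8 258.6 160.1] phi -0.976 tilt [-0.001 -0.   ] open 85.2 F [ 0.1  0.7 -0.4]
shift [0.008  0.0058 0.422 ] turn 0.0008
(np.float64(324.37518248175184), np.float64(233.79708029197081), np.float64(23.0))
[392.8 258.1  34. ]
t 19.15 at [388.9 258.6 160.2] phi -0.975 tilt [-0.001 -0.   ] open 85.0 F [ 0.6 -0.3 -0.2]
shift [0.0097 0.0086 0.4225] turn 0.0013
```

View pics/w6.png

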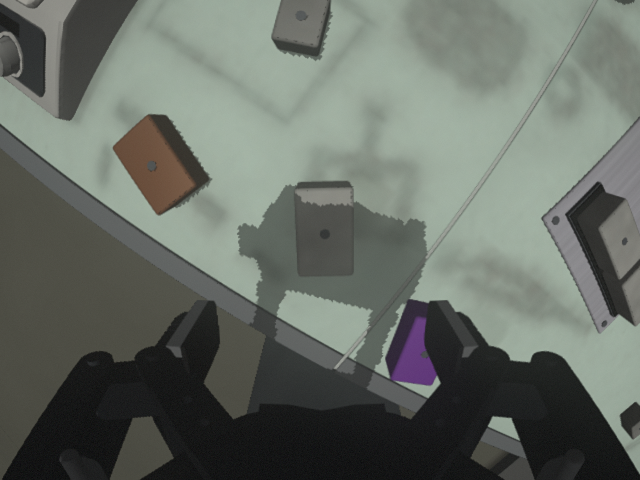

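B is aligned, insert at (324,234). The purple block lies more than 40 mm behind the right finger's path, so it is clear.

Call:
jog_arm(steps=[[[0.008,0.007,0.08,0,0,0,85],[0,0,0.1,0,0,0,85],[0,0,0.1,0,0,0,85],[0,0,0.09,0,0,0,85],[0,0,0.06,0,0,0,85],[0,0,0,0,0,0,85],[0,0,0,0,0,0,30],[0,0,0,0,0,0,30],[0,0,0,0,0,0,30],[0,0,0,0,0,0,30]]])

```text
time: 20.4
tcp_pos: [393.5, 258.8, 33.1]
ee_rot: [0.956, 0.292, 0.001, -0.0]
ft_force: [-2.6, -0.3, 5.7]
opening: 39.1
gripper_force: 61.4
```

Call:
jog_arm(steps=[[[0,0,0,0,0,0,30],[0,0,0,0,0,0,30]]])

```text
time: 20.65
tcp_pos: [393.5, 258.8, 33.1]
ee_rot: [0.956, 0.292, 0.001, -0.0]
ft_force: [-2.1, 0.1, 6.3]
opening: 39.1
gripper_force: 61.4
```

Call:
jog_arm(steps=[[[0,0,-0.06,0,0,0,30],[0,0,-0.12,0,0,0,30],[0,0,-0.12,0,0,0,30],[0,0,-0.12,0,0,0,30],[0,0,0,0,0,-0.058,30],[0,0,0,0,0,-0.058,30],[0,0,0,0,0,-0.058,30],[0,0,0,0,0,-0.057,30],[0,0,0,0,0,0,30]]])

```text
time: 21.78
tcp_pos: [391.9, 258.1, 157.3]
ee_rot: [0.791, 0.612, -0.001, -0.0]
ft_force: [0.4, -0.2, -3.5]
opening: 39.1
gripper_force: 61.1
```

```bash
python3 -c "
from ins import *
plan((*site(0),157,-.249))
c=ctrl.capture('wrist');f=find(322,339,20,c);print(f);held(f[:2],1);held(f[:2],0)"
```

```text
t 21.77 at [391.9 258.1 157.3] phi -0.254 tilt [-0.001 -0.   ] open 39.1 F [ 0.4 -0.2 -3.5]
shift [-0.6788  0.6339  0.0009] turn -0.0017
(np.float64(321.526243567753), np.float64(339.7260720411664), np.float64(28.0))
insert in tool axes [-1.1  0.4 -1. ]
insert in tool axes [-1.8  0.3  0. ]
```

Call:
jog_arm(steps=[[[-0.08,0.075,0,0,0,0,30],[-0.12,0.112,0,0,0,0,30],[-0.12,0.112,0,0,0,0,30],[-0.12,0.112,0,0,0,0,30],[-0.12,0.112,0,0,0,0,30],[-0.116,0.111,0,0,0,0,30],[0,0,0.08,0,0,0,30],[0,0,0.08,0,0,0,30],[0,0,0.05,0,0,0,30],[0,0,0,0,0,0,30]]])

```text
time: 23.18
tcp_pos: [525.0, 14.8, 93.7]
ee_rot: [0.791, 0.612, -0.001, -0.001]
ft_force: [0.5, 0.4, -3.2]
opening: 38.9
gripper_force: 61.4
```

Call:
jog_arm(steps=[[[0,0,0,0,0,0,30]]])

```text
time: 23.3
tcp_pos: [526.8, 14.5, 95.9]
ee_rot: [0.791, 0.612, 0.001, 0.001]
ft_force: [-1.0, -0.8, -3.4]
opening: 39.5
gripper_force: 61.4
```

```bash
python3 -c "
from ins import *
plan((*site(1),80,-.249))"
```

```text
t 23.3 at [526.8  14.5  95.9] phi -0.253 tilt [ 0.002 -0.   ] open 39.5 F [-1.  -0.8 -3.4]
shift [-0.0026 -0.0057  0.0529] turn -0.0011
```

Call:
jog_arm(steps=[[[-0.002,-0.005,0.02,0,0,-0.001,30],[0,0,0.02,0,0,0,30],[0,0,0.006,0,0,0,30],[0,0,0,0,0,0,30],[0,0,0,0,0,0,30]]])

```text
time: 23.92
tcp_pos: [524.6, 14.2, 81.3]
ee_rot: [0.79, 0.614, 0.0, 0.0]
ft_force: [-0.5, -0.3, -3.7]
opening: 38.9
gripper_force: 61.5
```

```bash
python3 -c "
from ins import *
plan((*site(1),80,-.249))"
```

```text
t 23.93 at [524.6  14.2  81.3] phi -0.249 tilt [ 0. -0.] open 38.9 F [-0.5 -0.3 -3.7]
shift [0.0001 0.0011 0.0042] turn -0.0001
```

Call:
jog_arm(steps=[[[0,0,0.004,0,0,0,30],[0,0,0.003,0,0,0,30],[0,0,0,0,0,0,30]]])

```text
time: 24.3
tcp_pos: [524.7, 14.2, 80.1]
ee_rot: [0.79, 0.614, -0.0, 0.0]
ft_force: [-2.8, 0.2, 6.1]
opening: 38.9
gripper_force: 62.5
```

Call:
jog_arm(steps=[[[0,0,0,0,0,0,70],[0,0,0,0,0,0,70],[0,0,0,0,0,0,70],[0,0,-0.02,0,0,0,75],[0,0,-0.1,0,0,0,85],[0,0,-0.14,0,0,0,85],[0,0,-0.12,0,0,0,85],[0,0,0,0,0,0,85],[0,0,0,0,0,0,85]]])

```text
time: 25.42
tcp_pos: [524.1, 14.3, 192.5]
ee_rot: [0.79, 0.614, -0.0, -0.0]
ft_force: [0.5, -0.4, 0.1]
opening: 85.0
gripper_force: 0.0
```

```bash
python3 -c "
from ins import *
plan((506,354.5,165,.336))
cv2.imwrite('pics/w7.png',ctrl.capture('wrist')['frame'][:,:,::-1])"
```

```text
t 25.43 at [524.1  14.3 192.5] phi -0.249 tilt [-0.001  0.   ] open 85.0 F [ 0.5 -0.4  0.1]
shift [ 1.0839 -0.3383  0.0918] turn -0.1864
```

View pics/w7.png

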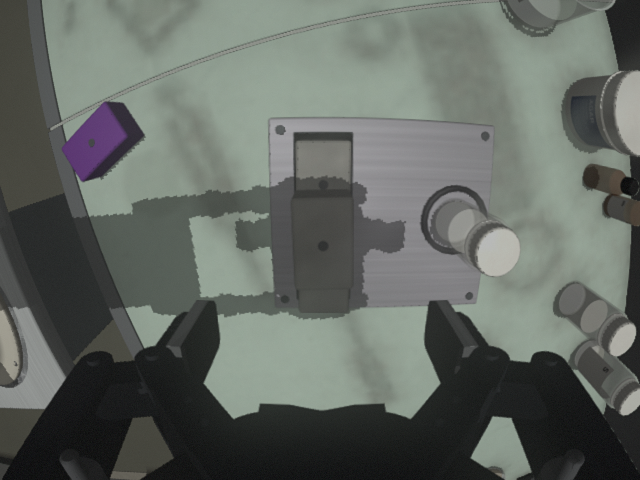

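The bridging brick sits squarely over the joint, insert at (323,246). Brick A is behind it with its insert at (323,184). Next I'll check the offsets and go to hA.

```bash
python3 -c "
from h import *
rel([(323,246,81),(323,184,47),(294,132,13),(353,132,13)])"
```

```text
(323, 246) along -0.2 across -0.4
(323, 184) along 35.2 across -0.3
(294, 132) along 72.1 across -23.2
(353, 132) along 72.2 across 23.4
```

Call:
jog_arm(steps=[[[0.1,-0.031,0.01,0,0,0,85],[0.14,-0.044,0.01,0,0,0,85],[0.14,-0.044,0.01,0,0,0,85],[0.14,-0.044,0.01,0,0,0,85],[0.14,-0.044,0.01,0,0,0,85],[0.14,-0.044,0.01,0,0,0,85],[0.14,-0.044,0.01,0,0,0,85],[0.144,-0.043,0.01,0,0,0,85],[0,0,0,0,0,-0.05,85],[0,0,0,0,0,-0.05,85]]])

```text
time: 26.78
tcp_pos: [505.3, 354.8, 167.0]
ee_rot: [0.682, 0.732, -0.002, -0.001]
ft_force: [0.1, 0.7, -0.2]
opening: 84.9
gripper_force: 0.0
```

Call:
jog_arm(steps=[[[0,0,0,0,0,-0.05,85],[0,0,0,0,0,-0.036,85],[0,0,0,0,0,0,85],[0,0,0,0,0,0,85]]])

```text
time: 27.28
tcp_pos: [506.1, 354.2, 168.2]
ee_rot: [0.58, 0.815, -0.001, -0.0]
ft_force: [-0.4, 0.1, 0.8]
opening: 84.9
gripper_force: 0.0
```

```bash
python3 -c "
from ins import *
plan((506,354.5,33.5,.336))
s=ctrl.observe();c=ctrl.capture('wrist');cv2.imwrite('pics/w8.png',c['frame'][:,:,::-1])
f=find(322,238,14,c);print(f);w=wpx(f[:2],34,c,s);print(w);plan((w[0],w[1],33.5,.336))"
```

```text
t 27.27 at [506.1 354.2 168.2] phi 0.333 tilt [-0.001 -0.001] open 84.9 F [-0.4  0.1  0.8]
shift [0.0009 0.     0.4489] turn -0.001
(np.float64(322.5064935064935), np.float64(235.26753246753248), np.float64(14.0))
[506.6 353.6  34. ]
t 27.32 at [506.2 354.3 168.4] phi 0.333 tilt [-0.001 -0.   ] open 84.9 F [ 1.1 -0.2  0.2]
shift [-0.0026  0.0006  0.4497] turn -0.0008
```

View pics/w8.png

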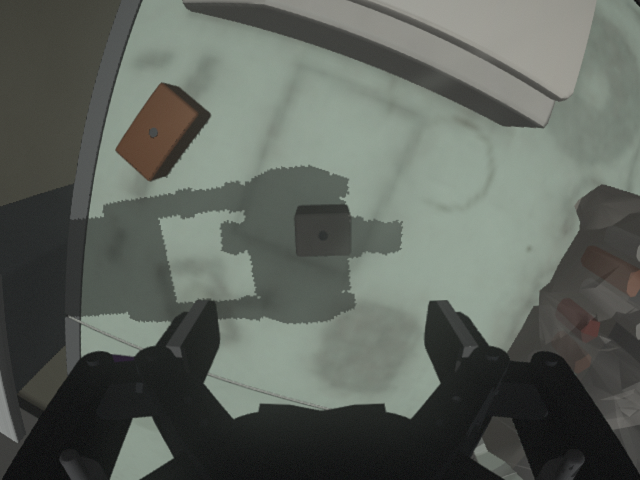

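hA is aligned, insert at (322,235). The hotplate lies ahead with its lower corner at about (520,126) and upper edge at (555,98). I'll check its height against the wrist camera, which sits 74 mm ahead of the jaws.

```bash
python3 -c "
from h import *
c=ctrl.capture('wrist');s=ctrl.observe()
for u in [(515,126),(545,128),(380,78),(300,40)]: print('z0',wpx(u,0,c,s))
for z in (50,80,110): print(z,[wpx(u,z,c,s)[:2] for u in [(552,98),(410,50)]])
t=ctrl.capture('top')
for z in (50,80,110): print('top',z,np.round(px2w(t,[(97,187),(95,300),(70,190)],z),0).tolist())
print('cam',s['tcp_pos']+R.from_quat(s['ee_rot']).as_matrix()@c['mount'][:3,3])"
```

```text
z0 [630.4 486.6   0. ]
z0 [659.5 498.4   0. ]
z0 [510.6 476.5   0. ]
z0 [443.5 484.5   0. ]
50 [array([626.4, 508.5]), array([517.6, 492.4])]
80 [array([608.2, 497.7]), array([513.1, 483.6])]
110 [array([589.9, 486.9]), array([508.7, 474.9])]
top 50 [[620.0, 474.0, 50.0], [360.0, 464.0, 50.0], [613.0, 536.0, 50.0]]
top 80 [[612.0, 459.0, 80.0], [360.0, 449.0, 80.0], [606.0, 519.0, 80.0]]
top 110 [[604.0, 444.0, 110.0], [360.0, 435.0, 110.0], [598.0, 503.0, 110.0]]
cam [482.35824375 423.32491511 286.60281914]
```

The hotplate's edge is at y of about 475 or more and it is about 50 mm tall, so it is clear.

Call:
jog_arm(steps=[[[-0.001,0,0.08,0,0,0,85],[0,0,0.11,0,0,0,85],[0,0,0.11,0,0,0,85],[0,0,0.1,0,0,0,85],[0,0,0.05,0,0,0,85],[0,0,0,0,0,0,85],[0,0,0,0,0,0,30],[0,0,0,0,0,0,30],[0,0,0,0,0,0,30],[0,0,0,0,0,0,30]]])

```text
time: 28.68
tcp_pos: [507.6, 354.6, 35.5]
ee_rot: [0.579, 0.815, 0.001, 0.001]
ft_force: [-0.7, -0.6, 6.6]
opening: 38.9
gripper_force: 62.5
```

Call:
jog_arm(steps=[[[0,0,0,0,0,0,30],[0,0,0,0,0,0,30]]])

```text
time: 28.92
tcp_pos: [507.7, 354.7, 35.5]
ee_rot: [0.579, 0.815, 0.001, 0.001]
ft_force: [-1.0, -0.1, 4.9]
opening: 38.6
gripper_force: 62.5
```

Call:
jog_arm(steps=[[[0,0,-0.06,0,0,0,30],[0,0,-0.12,0,0,0,30],[0,0,-0.12,0,0,0,30],[0,0,-0.12,0,0,0,30],[0,0,-0.06,0,0,0.047,30],[0,0,0,0,0,0.047,30],[0,0,0,0,0,0.046,30],[0,0,0,0,0,0.046,30],[0,0,0,0,0,0,30],[0,0,0,0,0,0,30]]])

```text
time: 30.18
tcp_pos: [506.4, 354.1, 178.2]
ee_rot: [0.789, 0.615, -0.0, -0.0]
ft_force: [1.1, -0.4, -1.1]
opening: 38.6
gripper_force: 61.9
```

```bash
python3 -c "
from ins import *
plan((*site(53),175,-.249))
c=ctrl.capture('wrist');f=find(322,339,14,c);print(f);held(f[:2],1);held(f[:2],-1)"
```

```text
t 30.18 at [506.4 354.1 178.2] phi -0.247 tilt [-0. -0.] open 38.6 F [ 1.1 -0.4 -1.1]
shift [-0.9102  0.3375  0.0106] turn 0.0006
(np.float64(321.5190918472652), np.float64(334.9081527347781), np.float64(15.0))
insert in tool axes [ 0.9  0.4 -1. ]
insert in tool axes [-0.3  0.4  1. ]
```

Call:
jog_arm(steps=[[[-0.08,0.03,0,0,0,0,30],[-0.13,0.048,0,0,0,0,30],[-0.14,0.052,0,0,0,0,30],[-0.14,0.052,0,0,0,0,30],[-0.14,0.052,0,0,0,0,30],[-0.14,0.052,0,0,0,0,30],[-0.14,0.052,0.04,0,0,0,30],[0,0,0.12,0,0,0,30],[0,0,0.09,0,0,0,30],[0,0,0,0,0,0,30]]])

```text
time: 31.58
tcp_pos: [535.4, 64.6, 100.8]
ee_rot: [0.789, 0.614, -0.002, -0.002]
ft_force: [-0.9, -0.0, -1.9]
opening: 38.9
gripper_force: 61.7
```

Call:
jog_arm(steps=[[[0,0,0,0,0,0,30],[0,0,0,0,0,0,30]]])

```text
time: 31.82
tcp_pos: [538.7, 64.6, 104.7]
ee_rot: [0.789, 0.614, 0.001, 0.001]
ft_force: [-0.3, 1.2, -1.9]
opening: 38.7
gripper_force: 61.7
```

```bash
python3 -c "
from ins import *
plan((*site(53.8),82,-.249))"
```

```text
t 31.82 at [538.7  64.6 104.7] phi -0.249 tilt [ 0.003 -0.   ] open 38.7 F [-0.3  1.2 -1.9]
shift [ 0.0017 -0.0029  0.0758] turn 0.0001
```

Call:
jog_arm(steps=[[[0.002,-0.002,0.03,0,0,0,30],[0,0,0.03,0,0,0,30],[0,0,0.009,0,0,0,30],[0,0,0,0,0,0,30],[0,0,0,0,0,0,30]]])

```text
time: 32.45
tcp_pos: [536.6, 65.4, 82.5]
ee_rot: [0.79, 0.614, -0.001, -0.001]
ft_force: [-5.0, -0.0, 6.1]
opening: 38.8
gripper_force: 62.5
```

```bash
python3 -c "
from ins import *
plan((*site(53.8),82,-.249))"
```

```text
t 32.45 at [536.6  65.4  82.5] phi -0.249 tilt [-0.001  0.   ] open 38.8 F [-5.  -0.   6.1]
shift [0.0009 0.0045 0.0017] turn -0.0001
```

Call:
jog_arm(steps=[[[0,0,0,0,0,0,70],[0,0,0,0,0,0,70],[0,0,0,0,0,0,70],[0,0,-0.02,0,0,0,75],[0,0,-0.1,0,0,0,85],[0,0,-0.14,0,0,0,85],[0,0,-0.06,0,0,0,85],[0,0,0,0,0,0,85]]])

```text
time: 33.45
tcp_pos: [537.9, 65.2, 179.5]
ee_rot: [0.79, 0.614, 0.001, 0.001]
ft_force: [-0.0, 0.1, 0.1]
opening: 85.3
gripper_force: 0.0
```

```bash
python3 -c "
from ins import *
plan((409,-263.5,165,-1.914))"
```

```text
t 33.45 at [537.9  65.2 179.5] phi -0.249 tilt [ 0.003 -0.   ] open 85.3 F [-0.   0.1  0.1]
shift [-1.1678 -0.1459  0.0483] turn 0.5299
```

Call:
jog_arm(steps=[[[-0.1,-0.012,0,0,0,0,85],[-0.15,-0.019,0,0,0,0,85],[-0.155,-0.02,0,0,0,0,85],[-0.155,-0.019,0,0,0,0,85],[-0.155,-0.019,0,0,0,0,85],[-0.155,-0.019,0,0,0,0,85],[-0.15,-0.019,0,0,0,0,85],[-0.148,-0.019,0,0,0,0,85]]])

```text
time: 34.45
tcp_pos: [406.5, -263.9, 176.2]
ee_rot: [0.79, 0.614, -0.0, -0.002]
ft_force: [1.0, -1.0, 0.2]
opening: 84.9
gripper_force: 0.0
```

Call:
jog_arm(steps=[[[0,0,0,0,0,0.053,85],[0,0,0,0,0,0.053,85],[0,0,0,0,0,0.053,85],[0,0,0,0,0,0.053,85],[0,0,0,0,0,0.053,85],[0,0,0,0,0,0.053,85],[0,0,0,0,0,0.053,85],[0,0,0,0,0,0.053,85],[0,0,0,0,0,0.053,85],[0,0,0,0,0,0.053,85]]])

```text
time: 35.7
tcp_pos: [407.1, -262.5, 176.0]
ee_rot: [0.985, -0.174, -0.002, -0.001]
ft_force: [0.3, -0.1, 0.5]
opening: 84.9
gripper_force: 0.0
```

Call:
jog_arm(steps=[[[0,0,0.02,0,0,0,85],[0,0,0,0,0,0,85],[0,0,0,0,0,0,85]]])

```text
time: 36.08
tcp_pos: [407.8, -263.2, 171.7]
ee_rot: [0.985, -0.17, -0.0, -0.0]
ft_force: [-0.5, -0.7, 0.5]
opening: 84.9
gripper_force: 0.0
```

```bash
python3 -c "
from ins import *
plan((409,-263,33.5,-1.914))
s=ctrl.observe();c=ctrl.capture('wrist');cv2.imwrite('pics/w9.png',c['frame'][:,:,::-1])
f=find(322,238,14,c);print(f);w=wpx(f[:2],34,c,s);print(w);plan((w[0],w[1],33.5,-1.914))"
```

```text
t 36.08 at [ 407.8 -263.2  171.7] phi -1.913 tilt [-0.001  0.001] open 84.9 F [-0.5 -0.7  0.5]
shift [ 0.0035 -0.002   0.4607] turn 0.0003
(np.float64(322.52582781456954), np.float64(231.24635761589403), np.float64(13.0))
[ 409.6 -265.2   34. ]
t 36.12 at [ 408.  -263.4  172. ] phi -1.913 tilt [-0.  0.] open 85.2 F [-1.3  0.2  1.5]
shift [0.0072 0.004  0.4618] turn 0.0002
```

View pics/w9.png

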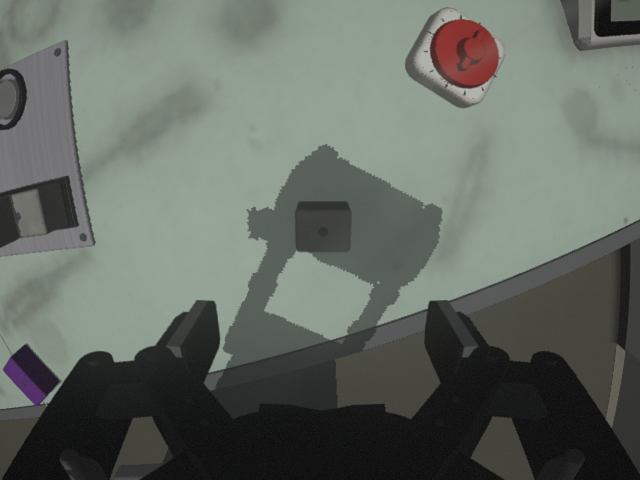

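hB is aligned, insert at (322,231), and the timer is clear ahead. Picking it up.

Call:
jog_arm(steps=[[[0.006,0.003,0.08,0,0,0,85],[0,0,0.11,0,0,0,85],[0,0,0.11,0,0,0,85],[0,0,0.11,0,0,0,85],[0,0,0.05,0,0,0,85],[0,0,0,0,0,0,85],[0,0,0,0,0,0,30],[0,0,0,0,0,0,30],[0,0,0,0,0,0,30],[0,0,0,0,0,0,30]]])

```text
time: 37.38
tcp_pos: [410.3, -265.8, 35.6]
ee_rot: [0.985, -0.171, 0.001, 0.001]
ft_force: [0.6, 0.5, 6.7]
opening: 38.7
gripper_force: 62.1
```

Call:
jog_arm(steps=[[[0,0,0,0,0,0,30],[0,0,0,0,0,0,30]]])

```text
time: 37.62
tcp_pos: [410.3, -265.8, 35.6]
ee_rot: [0.985, -0.171, 0.001, 0.001]
ft_force: [1.0, 1.0, 5.2]
opening: 39.1
gripper_force: 62.1
```

Call:
jog_arm(steps=[[[0,0,-0.06,0,0,0,30],[0,0,-0.12,0,0,0,30],[0,0,-0.12,0,0,0,30],[0,0,-0.12,0,0,-0.053,30],[0,0,-0.06,0,0,-0.053,30],[0,0,0,0,0,-0.053,30],[0,0,0,0,0,-0.053,30],[0,0,0,0,0,-0.053,30],[0,0,0,0,0,-0.053,30],[0,0,0,0,0,-0.053,30]]])

```text
time: 38.88
tcp_pos: [409.1, -264.5, 177.8]
ee_rot: [0.916, 0.402, -0.0, -0.0]
ft_force: [0.3, 0.5, -1.8]
opening: 38.8
gripper_force: 61.1
```

Call:
jog_arm(steps=[[[0,0,0,0,0,-0.053,30],[0,0,0,0,0,-0.053,30],[0,0,0,0,0,-0.053,30],[0,0,0,0,0,0,30],[0,0,0,0,0,0,30]]])

```text
time: 39.5
tcp_pos: [409.3, -264.7, 178.1]
ee_rot: [0.79, 0.613, -0.0, -0.0]
ft_force: [-0.0, 0.6, -2.5]
opening: 38.7
gripper_force: 61.1
```

```bash
python3 -c "
from ins import *
plan((*site(-53.5),175,-.249))
c=ctrl.capture('wrist');f=find(322,339,14,c);print(f);held(f[:2],1);held(f[:2],-1)"
```

```text
t 39.5 at [ 409.3 -264.7  178.1] phi -0.252 tilt [-0.  0.] open 38.7 F [-0.   0.6 -2.5]
shift [0.8147 0.1422 0.0102] turn -0.001
(np.float64(321.3646138807429), np.float64(337.42228739002934), np.float64(17.0))
insert in tool axes [-0.1  0.3 -1. ]
insert in tool axes [-1.5  0.3  1. ]
```

Call:
jog_arm(steps=[[[0.08,0.014,0,0,0,-0.001,30],[0.13,0.023,0,0,0,0,30],[0.13,0.023,0,0,0,0,30],[0.13,0.023,0,0,0,0,30],[0.13,0.023,0,0,0,0,30],[0.13,0.022,0,0,0,0,30],[0.08,0.014,0,0,0,0,30],[0,0,0.12,0,0,0,30],[0,0,0.1,0,0,0,30],[0,0,0,0,0,0,30]]])

```text
time: 40.9
tcp_pos: [508.0, -38.9, 109.9]
ee_rot: [0.789, 0.615, -0.002, -0.003]
ft_force: [0.4, 0.1, -0.5]
opening: 38.9
gripper_force: 61.0
```

Call:
jog_arm(steps=[[[0,0,0,0,0,0,30],[0,0,0,0,0,0,30]]])

```text
time: 41.15
tcp_pos: [511.3, -40.1, 114.1]
ee_rot: [0.789, 0.615, 0.001, 0.001]
ft_force: [0.5, -0.3, -2.5]
opening: 38.8
gripper_force: 61.0
```

```bash
python3 -c "
from ins import *
plan((*site(-52),82,-.249))"
```

```text
t 41.15 at [511.3 -40.1 114.1] phi -0.247 tilt [ 0.003 -0.001] open 38.8 F [ 0.5 -0.3 -2.5]
shift [ 0.01   -0.0005  0.1069] turn 0.0007
```

Call:
jog_arm(steps=[[[0.008,0,0.03,0,0,0,30],[0,0,0.04,0,0,0,30],[0,0,0.02,0,0,0,30],[0,0,0.009,0,0,0,30],[0,0,0,0,0,0,30],[0,0,0,0,0,0,30]]])

```text
time: 41.9
tcp_pos: [510.7, -37.4, 82.7]
ee_rot: [0.789, 0.615, 0.0, 0.0]
ft_force: [-2.0, -0.1, -0.3]
opening: 39.0
gripper_force: 61.3
```

```bash
python3 -c "
from ins import *
plan((*site(-52),82.5,-.249))"
```

```text
t 41.9 at [510.7 -37.4  82.7] phi -0.246 tilt [ 0. -0.] open 39.0 F [-2.  -0.1 -0.3]
shift [0.0014 0.0036 0.0005] turn 0.0009
```

Contact is beginning. I'll lower slightly, release and rise.

Call:
jog_arm(steps=[[[0,0,0.002,0,0,0,30],[0,0,0,0,0,0,30],[0,0,0,0,0,0,70],[0,0,0,0,0,0,70],[0,0,0,0,0,0,70],[0,0,-0.02,0,0,0,75],[0,0,-0.1,0,0,0,85],[0,0,-0.14,0,0,0,85],[0,0,-0.14,0,0,0,85],[0,0,0,0,0,0,85]]])

```text
time: 43.15
tcp_pos: [513.2, -38.1, 206.6]
ee_rot: [0.789, 0.615, 0.003, 0.004]
ft_force: [0.0, 0.3, -0.3]
opening: 85.0
gripper_force: 0.0
```

Call:
jog_arm(steps=[[[-0.04,0,-0.08,0,0,0,85],[-0.1,0,-0.04,0,0,0,85],[0,0,0,0,0,0,85],[0,0,0,0,0,0,85],[0,0,0,0,0,0,85]]])

```text
time: 43.78
tcp_pos: [500.0, -77.2, 237.0]
ee_rot: [0.788, 0.615, -0.0, -0.001]
ft_force: [0.2, -0.3, 0.4]
opening: 85.2
gripper_force: 0.0
```

```bash
python3 -c "
from h import *
plan()
im=ctrl.capture('wrist')['frame'][:,:,::-1]
cv2.imwrite('pics/w10.png',cv2.resize(im[60:330,180:540],None,fx=2,fy=2,interpolation=2))"
```

```text
t 43.77 at [500.  -77.2 237. ] phi -0.245 tilt [-0.002  0.001] open 85.2 F [ 0.2 -0.3  0.4]
```

View pics/w10.png

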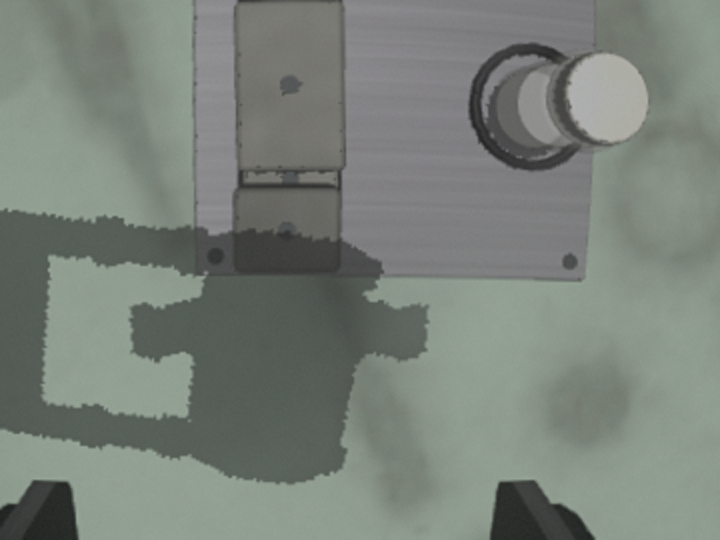

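The half and the bridge lie in line with a small joint of about 6 mm. The half's insert is at crop (287,231) and the bridge's at (290,85).

```bash
python3 -c "
from h import *
rel([(323.5,175.5,81),(325,102.5,81)])
im=ctrl.capture('top')
print('top A half/bridge/half', np.round(w2px(im,[[*site(53),81],[*site(0),81],[*site(-53),81]]),1).tolist())
cv2.imwrite('pics/t2.png',cv2.resize(im['frame'][150:270,240:360,::-1],None,fx=5,fy=5,interpolation=2))"
```

```text
(323.5, 175.5) along -54.6 across -0.3
(325, 102.5) along -0.6 across 0.7
top A half/bridge/half [[272.0, 218.4], [295.1, 224.0], [318.2, 229.7]]
```

View pics/t2.png

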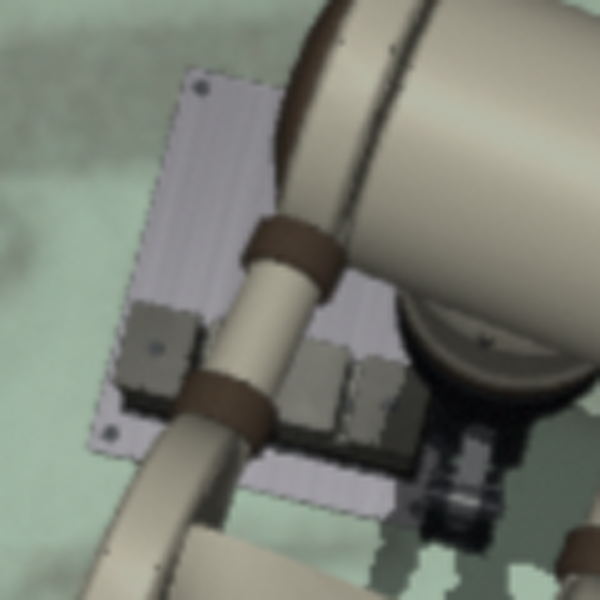

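The top view shows the upper course complete. The half inserts are at full-image (270.8,219.2) and (317.2,231.0), within about 3 mm of the predicted spots. The arm is clear, so I'm handing in.

```bash
python3 -c "
from workcell import ctrl
print(ctrl.hand_in())"
```

```text
the job is handed in; nothing more can be done
None
```

The two-course wall is built on the plinth and handed in after about 44 s; the camera checks put every brick within about 4 mm of its place, but the hand-in gave no verdict.

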